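# Open the craft-knife crib

## Task

The class needs the craft knives. On the crib that holds the yellow knives, push the red thumb lever down so that the latch bar lifts out of its catch, swing the gate out to about a right angle, then let go, so that the bar drops level again and the gate stays open. Leave the gate of the tape crib shut.

Things in the scene. Friction and masses are not known exactly. Their poses are not given: they have to be found in the camera images.
- knife_thumb (a point): Grip point of the knife crib's red thumb lever: an upright fin 26 mm long (y), 10 thick (x), its top 17 mm above this point, which is at mid-thickness, 148 mm above the table. Gate shut: x runs from the crib's front to its back (away from the robot), y along the gate towards its hinge, z up. The gate's vertical hinge axis lies 85 mm along +y. The fin stands on the latch bar, free at both sides.
- knife_latch (a joint): Tilt (rad) of the flat steel latch bar (8 mm thick, top 124 mm up) above the gate: 0 level in its catch, grows as the lever is pushed down (under 1 N), clear of the catch from 0.20 (lever down 13 mm), stop 0.36 (23 mm). It falls back by its weight. Its pivot on the gate lies 65 mm along -y from the grip point and 30 mm below it, axis along x; its nose lies in the catch at the gate's free end.
- knife_gate (a joint): Swing (rad) of the slatted front gate (80 mm high, 205 long) of the knife crib, an open plywood box 180 mm deep, 250 wide, 100 high with yellow knives in it: 0 shut; grows as the free end swings out from the front towards the robot, clockwise seen from above; stop 1.75. Slightly stiff (1 N at the lever): stays where left. The lever moves with the gate.
- tape_gate (a joint): Swing (rad) of the gate of the tape crib, 0 shut: a crib of the same build standing beside the knife crib, with a blue lever and two cream rolls of tape in it; which is left and which is right varies.

How it is judged:
By the outcome, as a careful person would: the job done as asked, in the order asked, and still so for the second after the job is handed in, with the robot touching nothing.
It also fails if it takes over 42 s, if anything falls off the work surface, if the arm or the gripper's body presses on something with over 40 N, if the wrist force passes 120 N, or if a joint passes its speed limit or range.

## Robot

A 6-joint arm with a two-finger parallel gripper is mounted at the origin on the work surface. World frame = base frame: x ahead of the robot, y to its left, z up, the work surface at z = 0. Lengths are in m, angles in rad, forces in N, time in s.
With the tool pointing down it reaches from about 0.35 to 0.85 m from the base axis. Payload 8.1 kg.
Tool frame: the origin (TCP) lies between the finger pads; the fingertips stand 11 mm ahead of it and the grasp point (between the pads) lies 8 mm behind it (tips_ahead is the z of the fingertips in the tool frame, in m); z points along the fingers, y is the line along which they close (so a half turn about z gives the same grasp; the last joint's range is limited). The gripper opens to 93 mm and grips with 3 to 60 N. Pads are 15 mm wide; open, the fingers measure 128 mm over their backs; the gripper's body (75 mm by 188 mm) begins 65 mm behind the grasp point.
Start: joints at [1.028, 0.13, 1.488, -0, 1.523, -0.085], TCP at [0.265, 0.538, 0.23] pointing down, gripper open.
Joint ranges: [-2.96, 2.96], [-0.89, 2.26], [0.02, 2.5], [-1.34, 4.48], [0, 2.73], [-2.66, 2.66]. Speed limits (rad/s): [2.39, 2.39, 2.79, 3.14, 3.14, 3.14].

## Interface

Orientations are given as a rotation vector (axis times angle).
In Python, from plant import read_state, read_camera, close_job, tips_ahead gives the robot as it stands. The module is installed in compiled form; this text tells all that it offers.
- The arm moves only by the tool move_arm, never from a script. Its argument "plan" is a list of rows, each a list of 7 numbers: the turn, a rotation vector about the tool's x, y, z in units of 6 degrees (1.0 is 6 degrees), then the shift along the tool's x, y, z in units of 25 mm (1.0 is 25 mm), then the finger opening in mm, from 0 to 93. A call has exactly 10 rows; each row shifts and turns the commanded pose from where the row before left it, along the tool's axes as they then stand; what a row does not reach is not made up. A row lasts 1/10 s, in which the tool goes at most 50 mm and 8.59 degrees, less where a joint would pass 70% of its speed; a pose out of reach is approached as far as the arm can. A call is refused whole if a number of a shift passes 1 or a number of a turn 1, either way. A call with a gripper value outside its range is refused whole. The fingers move at their own pace and stop on an object; "force" is the grip in N (left out, the last holds). Time passes only in rows, so rows that do not move let the fingers close, or fill a call up. It gives the time, the measured TCP pose, the force, the opening and the grip force at its end, in the units of the state.
- read_state(): the state, without advancing time (a new reading comes with each control period).
- read_camera(name): name is "scene" or "top"; returns a dict with "frame" (400x640x3 uint8, red, green, blue), "z_map" (400x640 float32, m along the optical axis (not along the pixel's ray), 0 where there is no reading), "fx", "fy", "cx", "cy" (pixels), "rvec" (rotation vector, rad) and "tvec" (3), from world to camera coordinates, as OpenCV has them. Camera axes: x right, y down, z forward; pixel columns grow to the right and rows downward; lengths in m; the calibration is good to about 2 mm. A picture is of the moment at which its call begins.
- close_job(): hands the job in; it is judged then, once.
The state is a dict: "t": time; "q": joint angles; "dq": joint speeds; "joint_torque": joint torques, N m; "tool_pos": TCP position; "orientation": TCP orientation; "force": force on the tool from outside, world axes, zero at the start; "wrist_torque": the same for the moment, N m; "opening": finger opening in m; "gripper_force": force on a finger pad.
Only numpy, scipy, OpenCV 4.12 (cv2) and the standard library are available. Lean on these libraries where they do the work, as an engineer would, in place of code of your own. Each camera call takes 0.05 s, during which the arm holds its last target. There are 200 camera calls.

## Working session

There is one attempt and no reset: what is moved stays moved. The work goes in short steps, Python scripts to look and compute and a tool call to move; the robot and the scene stay as the last step left them, time stands still between calls to the robot, and variables do not carry over. Pictures are saved under pics/ and viewed, at most 10 in all, crops included, and the job is handed in when it is done.

Besides the shell and the picture viewer there is one more tool, called after "Emit:" by a JSON object that holds its "name" and its "arguments". move_arm: Moves the arm, as the interface text tells. Its arguments: {"type":"object","properties":{"plan":{"type":"array","items":{"type":"array","items":{"type":"number"}}},"force":{"type":"number"}},"required":["plan"]}

```bash
mkdir -p pics
cat > h.py <<'E'
import numpy as np, cv2
from plant import read_state, read_camera
def cloud(c):
    v,u=np.mgrid[0:400,0:640]; z=c["z_map"]
    p=np.stack([(u-c["cx"])/c["fx"]*z,(v-c["cy"])/c["fy"]*z,z],-1)
    R=cv2.Rodrigues(np.array(c["rvec"],float))[0]
    w=(p-np.array(c["tvec"]))@R
    w[z==0]=np.nan
    return w
def masks(c):
    h=cv2.cvtColor(c["frame"],cv2.COLOR_RGB2HSV).astype(int); s=(h[...,1]>130)&(h[...,2]>70)
    H=h[...,0]
    return dict(red=s&((H<8)|(H>172)),blue=s&(H>100)&(H<128),yellow=s&(H>22)&(H<34))
E
python3 - <<'E'
from h import *
ims=[]
for n in("top","scene"):
    c=read_camera(n); cv2.imwrite(f"pics/{n}1.png",c["frame"][...,::-1]); w=cloud(c)
    for k,m in masks(c).items():
        p=w[m&np.isfinite(w[...,0])]; 
        if len(p): 
            v,u=np.nonzero(m); print(n,k,len(p),np.median(p,0).round(4),np.percentile(p,5,0).round(3),np.percentile(p,95,0).round(3),u.mean(),v.mean())
s=read_state();print(s)
E
```

```text
top red 877 [0.8858 0.3702 0.091 ] [ 0.322 -0.493  0.001] [0.926 0.55  0.191] 244.6345062429058 126.0817253121453
top blue 1525 [0.8834 0.5995 0.1115] [0.801 0.06  0.088] [0.916 0.689 0.128] 165.92614379084966 99.39477124183007
top yellow 1281 [0.6605 0.2931 0.0269] [ 0.093  0.206 -0.002] [0.909 0.541 0.093] 204.0800310800311 234.14996114996114
scene red 1739 [0.8966 0.3481 0.0926] [ 0.33  -0.478  0.024] [0.931 0.406 0.194] 444.49111747851003 239.71002865329513
scene blue 18911 [ 0.278   2.1503 -0.0643] [-0.873  0.172 -0.59 ] [0.915 2.166 0.13 ] 544.0887542796945 102.77977350539899
scene yellow 1365 [0.8806 0.2763 0.0852] [0.132 0.218 0.003] [0.93  0.489 0.094] 465.6188734455011 224.24067300658376
{'t': 0.1, 'q': array([ 1.02760301e+00,  1.31093119e-01,  1.48919358e+00, -9.50689068e-06,
        1.52300036e+00, -8.54078956e-02]), 'dq': array([-0.00145952, -0.00129429, -0.00229001, -0.00018656,  0.00023563,
       -0.00040291]), 'joint_torque': array([ 1.32440869e-03, -5.61340892e+01, -4.93094337e+01,  7.70895160e-02,
        2.90613191e-02, -1.12565979e-04]), 'tool_pos': array([0.2649015 , 0.53779002, 0.22867513]), 'orientation': array([-7.12707285e-01, -3.05915217e+00,  2.53538567e-03]), 'force': array([-0.39894953,  0.07036107, -0.0176675 ]), 'wrist_torque': array([-0.0295098 , -0.03027817, -0.0370615 ]), 'gripper_force': 0.0, 'opening': 0.09341681386196386}
```

View pics/top1.png

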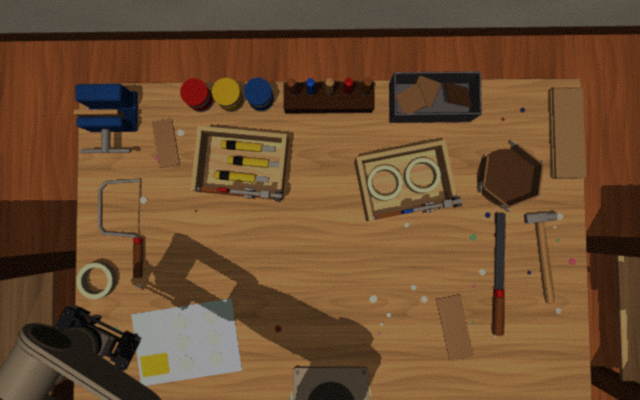

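View pics/scene1.png

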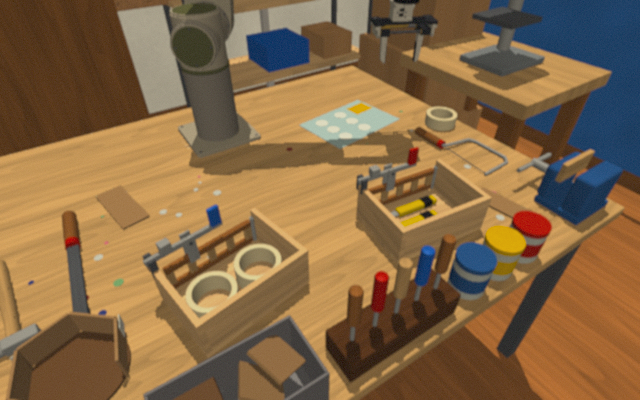

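The top view shows the knife crib at about (242,160), its red fin near (224,190), and the latch running to its free end at (282,195). In the scene view the fin is at (413,156). The tape crib is to the right in the top view, at (408,180).

Run:
```python
from h import *
for n,(u0,u1,v0,v1) in dict(top=(205,290,175,205),scene=(403,422,143,172)).items():
    c=read_camera(n); w=cloud(c); m=masks(c)["red"]; k=np.zeros_like(m); k[v0:v1,u0:u1]=1
    p=w[m&k&np.isfinite(w[...,0])]; v,u=np.nonzero(m&k)
    print(n,len(p),u.min(),u.max(),v.min(),v.max());print(np.percentile(p,[2,25,50,75,98],axis=0).round(4))
    if n=="top":
        q=p[p[:,2]>.15]; print(len(q),q.mean(0),q.min(0),q.max(0))
        # steel bar: gray, z .11-.13
        f=c["frame"].astype(int); g=(f.max(-1)-f.min(-1)<25)&(f.max(-1)>60)&k.astype(bool)&(w[...,2]>.1)&(w[...,2]<.14)
        print("bar",w[g][:, :].shape,w[g].min(0),w[g].max(0))
        # crib walls top z~.1
        k2=np.zeros_like(m);k2[115:205,185:300]=1
        b=k2.astype(bool)&(abs(w[...,2]-.1)<.008)
        (cx,cy),(a,bb),ang=cv2.minAreaRect(w[b][:,:2].astype(np.float32)); print("crib",cx,cy,a,bb,ang)
        print(cv2.boxPoints(((cx,cy),(a,bb),ang)))
    cv2.imwrite(f"pics/{n}_crop.png",cv2.resize(c["frame"][(110 if n=="top" else 120):(215 if n=="top" else 260),(180 if n=="top" else 340):(310 if n=="top" else 500),::-1],None,fx=4.5,fy=4,interpolation=cv2.INTER_CUBIC))
    print(c["fx"],c["tvec"],c["rvec"])
```

```text
top 44 217 226 187 192
[[0.6077 0.2739 0.0664]
 [0.6106 0.2784 0.1583]
 [0.6131 0.287  0.163 ]
 [0.6157 0.2938 0.1648]
 [0.6233 0.3154 0.1718]]
36 [0.612753   0.28453101 0.16350819] [0.60727263 0.27373632 0.15472485] [0.61894894 0.2963326  0.17185875]
bar (177, 3) [0.59033902 0.13172729 0.10070278] [0.61798313 0.27238771 0.13957947]
crib 0.691378653049469 0.2515930235385895 0.2525162696838379 0.18646462261676788 84.09461212158203
[[0.5856509  0.13559721]
 [0.77112603 0.11641261]
 [0.7971064  0.36758882]
 [0.6116313  0.38677344]]
510.7134482322387 [0.05003934 0.59061139 1.47491501] [ 2.18011732 -2.19611204  0.0417192 ]
scene 134 408 417 148 164
[[0.6116 0.2712 0.1218]
 [0.6169 0.2746 0.1332]
 [0.6185 0.2803 0.1452]
 [0.6193 0.2865 0.1572]
 [0.621  0.293  0.1651]]
388.85182941061737 [-0.34039185 -0.23084884  1.32611117] [ 2.04362612  1.10893027 -0.52741289]
```

View pics/top_crop.png

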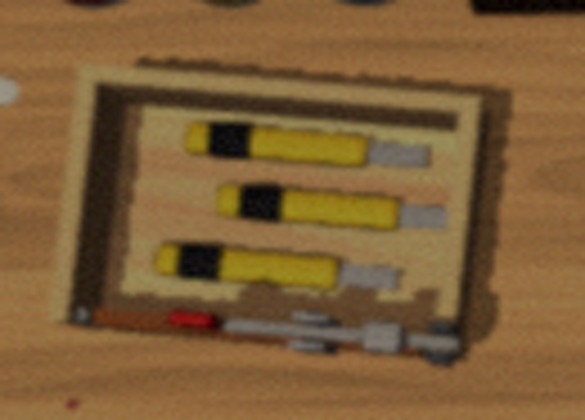

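The crop shows the fin at the hinge side of the bar, with the crib yawed about −6°. I estimate the fin at (0.615, 0.284). I'll start by turning the tool while moving towards it.

Emit:
{"name": "move_arm", "arguments": {"plan": [[0,0,1,-0.5,0,0,40],[0,0,1,-0.5,0,0,40],[0,0,1,-0.5,0,0,40],[0,0,1,-0.5,0,0,40],[0,0,1,-0.5,0,0,40],[0,0,1,-0.5,0,0,40],[0,0,1,-0.5,0,0,40],[0,0,1,-0.5,0,0,40],[0,0,1,-0.5,0,0,40],[0,0,1,-0.5,0,0,40]], "force": 12}}

```text
t: 1.2
tool_pos: [0.3368, 0.4419, 0.2294]
orientation: [2.152, 2.288, -0.001]
force: [-0.6, 0.5, 1.0]
opening: 0.04
gripper_force: 0.0
```

```bash
cat >> h.py <<'E'
from scipy.spatial.transform import Rotation as Ro
def go(target, psi):
    """remaining shift in tool units; psi deg = angle of tool y"""
    s=read_state(); R=Ro.from_rotvec(s["orientation"]).as_matrix()
    d=R.T@(np.array(target)-s["tool_pos"]); 
    a=np.degrees(psi); t=np.radians(psi)
    Rt=np.array([[-np.sin(t),np.cos(t),0],[np.cos(t),np.sin(t),0],[0,0,-1]]).T
    print("pos",s["tool_pos"].round(4),"psi",np.degrees(np.arctan2(R[1,1],R[0,1])).round(2),"F",s["force"].round(1),"open",s["opening"],"t",s["t"])
    print("shift units",(d/.025).round(2),"turn units",(np.degrees(Ro.from_matrix(R.T@Rt).as_rotvec())/6).round(2))
    return s,R
E
sed -i 's/\[\[-np.sin(t),np.cos(t),0\]/[[-np.sin(t),np.cos(t),0]/' h.py
python3 - <<'E'
from h import *
go((.615,.284,.20),-5.9)
a0=np.radians(63.8);p=np.array([.265,.538]);q=p.copy()
for i in range(10):
    for k,z in((0,p),(1,q)):
        a=a0-np.radians(6)*(i+k); z+= -.0125*np.array([-np.sin(a),np.cos(a)])*-1*-1 if 0 else -.0125*np.array([-np.sin(a),np.cos(a)])
print("pre",p,"post",q)
E
```

```text
pos [0.3368 0.4419 0.2294] psi 3.52 F [-0.6  0.5  1. ] open 0.040037545389834873 t 1.2
shift units [-6.99 10.72  1.17] turn units [-0.    0.    1.57]
pre [0.33653586 0.44237605] post [0.32614855 0.43542235]
```

Emit:
{"name": "move_arm", "arguments": {"plan": [[0,0,0,-0.5,0.7,0,40],[0,0,0,-0.7,1,0,40],[0,0,0,-0.7,1,0,40],[0,0,0,-0.7,1,0,40],[0,0,0,-0.7,1,0,40],[0,0,0,-0.7,1,0,40],[0,0,0,-0.7,1,0,40],[0,0,0,-0.7,1,0,40],[0,0,0.8,-0.7,1,0,40],[0,0,0.77,-0.5,0.7,0,40]]}}

```text
t: 2.2
tool_pos: [0.5823, 0.2906, 0.2291]
orientation: [2.333, 2.104, -0.001]
force: [-0.2, 0.0, 0.1]
opening: 0.0402
gripper_force: 0.0
```

Run:
```python
from h import *
go((.615,.284,.144),-5.9)
c=read_camera("scene"); cv2.imwrite("pics/s2.png",cv2.resize(c["frame"][90:230,330:510,::-1],None,fx=4,fy=4,interpolation=cv2.INTER_CUBIC))
```

```text
pos [0.5823 0.2906 0.2291] psi -5.89 F [-0.2  0.   0.1] open 0.040165310011031304 t 2.2
shift units [-0.13  1.33  3.4 ] turn units [-0.  0.  0.]
```

View pics/s2.png

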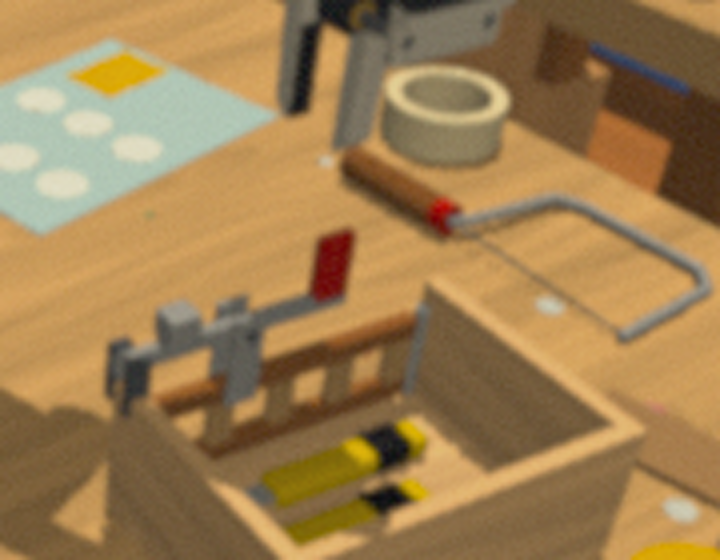

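The fin (crop px 333,265) is free at both sides and the fingers are above it and in front. Next I'll centre over the fin, go down and grip lightly.

Emit:
{"name": "move_arm", "arguments": {"plan": [[0,0,0,-0.08,0.6,0,40],[0,0,0,-0.09,0.67,0,40],[0,0,0,0,0,0.4,40],[0,0,0,0,0,0.5,40],[0,0,0,0,0,0.5,40],[0,0,0,0,0,0.5,40],[0,0,0,0,0,0.5,40],[0,0,0,0,0,0.5,40],[0,0,0,0,0,0.5,40],[0,0,0,0,0,0,40]]}}

```text
t: 3.25
tool_pos: [0.6107, 0.284, 0.1416]
orientation: [-2.327, -2.108, 0.006]
force: [-0.3, 0.1, -0.3]
opening: 0.0398
gripper_force: 0.0
```

Run:
```python
from h import *
go((.6135,.283,.144),-5.9)
c=read_camera("scene"); cv2.imwrite("pics/s3.png",cv2.resize(c["frame"][90:230,330:510,::-1],None,fx=4,fy=4,interpolation=cv2.INTER_CUBIC))
```

```text
pos [0.6107 0.284  0.1416] psi -5.65 F [-0.3  0.1 -0.3] open 0.03980714365807005 t 3.25
shift units [-0.03  0.12 -0.1 ] turn units [-0.03  0.02  0.04]
```

View pics/s3.png

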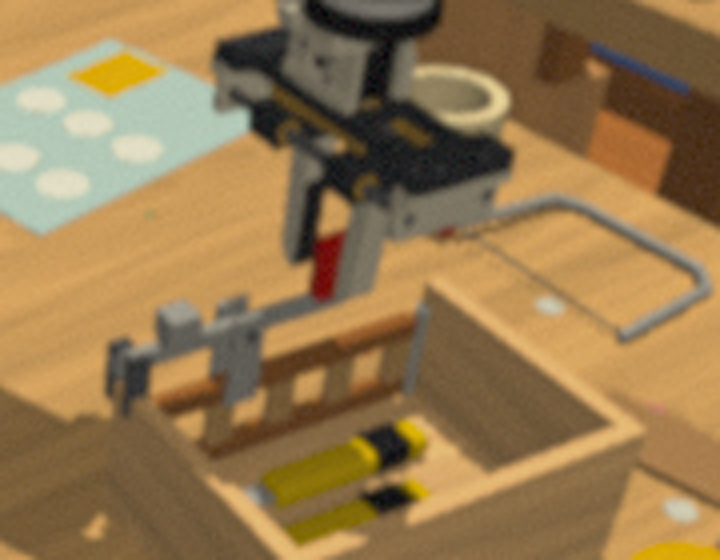

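The fin (px 327,265) is between the fingers. I'll close on it now.

Emit:
{"name": "move_arm", "arguments": {"plan": [[0,0,0,0,0.1,-0.1,25],[0,0,0,0,0,0,18],[0,0,0,0,0,0,14],[0,0,0,0,0,0,5],[0,0,0,0,0,0,5],[0,0,0,0,0,0,5],[0,0,0,0,0,0,5],[0,0,0,0,0,0,5],[0,0,0,0,0,0,5],[0,0,0,0,0,0,5]], "force": 12}}

```text
t: 4.3
tool_pos: [0.6138, 0.2847, 0.1473]
orientation: [-2.327, -2.109, 0.001]
force: [-4.4, 1.2, 2.8]
opening: 0.0098
gripper_force: 12.0
```

Emit:
{"name": "move_arm", "arguments": {"plan": [[0,0,0,0.05,0,0.1,5],[0,0,0,0.05,0,0.1,5],[0,0,0,0.05,0,0.1,5],[0,0,0,0.04,0,0.1,5],[0,0,0,0.04,0,0.1,5],[0,0,0,0.03,0,0.1,5],[0,0,0,0.02,0,0.1,5],[0,0,0,0.02,0,0.08,5],[0,0,0,0,0,0,5],[0,0,0,0,0,0,5]]}}

```text
t: 5.3
tool_pos: [0.6145, 0.292, 0.1273]
orientation: [-2.327, -2.109, 0.002]
force: [-4.9, 0.8, 0.7]
opening: 0.0098
gripper_force: 12.0
```

Run:
```python
from h import *
go((.6135,.283,.128),-5.9)
c=read_camera("scene"); cv2.imwrite("pics/s4.png",cv2.resize(c["frame"][90:230,330:510,::-1],None,fx=4,fy=4,interpolation=cv2.INTER_CUBIC))
```

```text
pos [0.6145 0.292  0.1273] psi -5.63 F [-4.9  0.8  0.7] open 0.009786108746814253 t 5.3
shift units [-0.36 -0.01 -0.03] turn units [-0.02  0.    0.04]
```

View pics/s4.png

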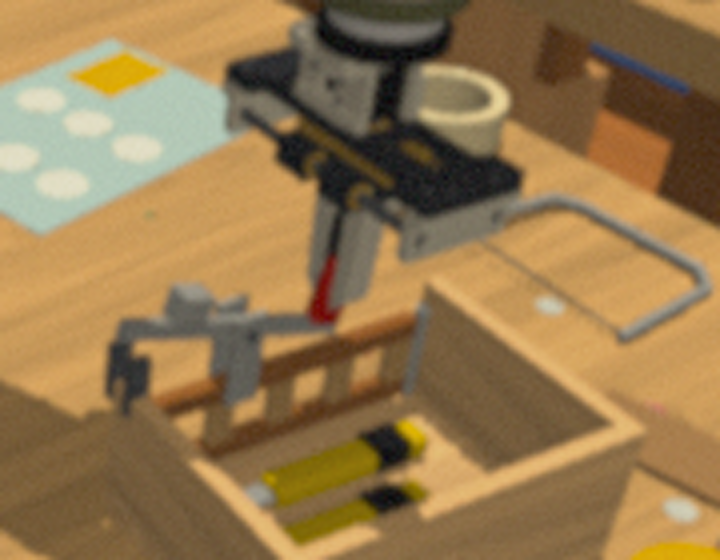

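The bar's nose (px 125,325) stands clear above the catch (px 125,360), so I'll swing the gate about its hinge.

Emit:
{"name": "move_arm", "arguments": {"plan": [[0,0,0.375,0.003,-0.122,0,5],[0,0,0.375,0.003,-0.122,0,5],[0,0,0.75,0.01,-0.243,0,5],[0,0,0.75,0.01,-0.243,0,5],[0,0,0.75,0.01,-0.243,0,5],[0,0,0.75,0.01,-0.243,0,5],[0,0,0.75,0.01,-0.243,0,5],[0,0,0.375,0.003,-0.122,0,5],[0,0,0.375,0.003,-0.122,0,5],[0,0,0,0,0,0,5]]}}

```text
t: 6.35
tool_pos: [0.5756, 0.3073, 0.1273]
orientation: [-2.813, -1.398, 0.002]
force: [-3.6, -0.3, -1.0]
opening: 0.0099
gripper_force: 12.0
```

Run:
```python
from h import *
s,R=go((.6135,.283,.128),-95.9)
# ideal circle
h=np.array([.6145,.292])+.0775*np.array([np.sin(np.radians(5.9)),np.cos(np.radians(5.9))])
print("hinge",h,"R",np.linalg.norm(s["tool_pos"][:2]-h))
c=read_camera("scene"); cv2.imwrite("pics/s5.png",cv2.resize(c["frame"][90:230,330:510,::-1],None,fx=4,fy=4,interpolation=cv2.INTER_CUBIC))
```

```text
pos [0.5756 0.3073 0.1273] psi -37.15 F [-3.6 -0.3 -1. ] open 0.009852404528671024 t 6.35
shift units [ 0.14  1.8  -0.03] turn units [-0.    0.01  9.79]
hinge [0.62246642 0.36908947] R 0.07757217330892555
```

View pics/s5.png

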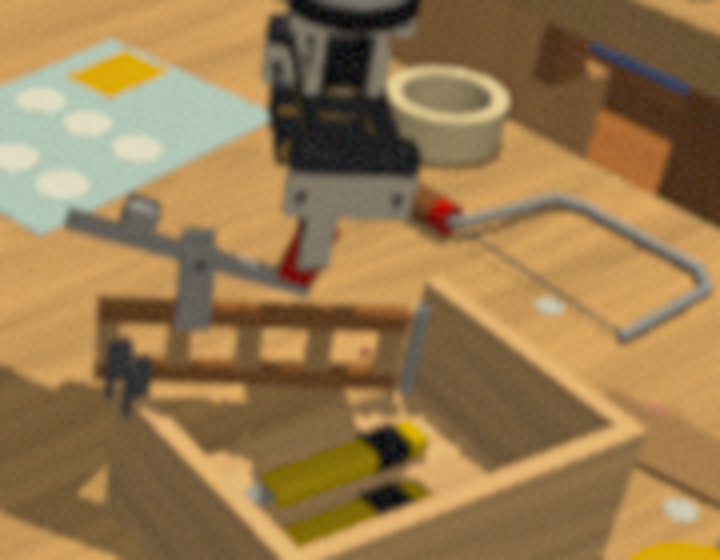

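The gate is open about 32° and tracking well, with low forces. I'll continue the swing.

Emit:
{"name": "move_arm", "arguments": {"plan": [[0,0,0.375,0.003,-0.122,0,5],[0,0,0.75,0.01,-0.243,0,5],[0,0,0.75,0.01,-0.243,0,5],[0,0,0.75,0.01,-0.243,0,5],[0,0,0.75,0.01,-0.243,0,5],[0,0,0.75,0.01,-0.243,0,5],[0,0,0.75,0.01,-0.243,0,5],[0,0,0.75,0.01,-0.243,0,5],[0,0,0.75,0.01,-0.243,0,5],[0,0,0.75,0.01,-0.243,0,5]]}}

```text
t: 7.4
tool_pos: [0.5457, 0.3554, 0.127]
orientation: [3.129, 0.274, -0.004]
force: [-6.8, -0.1, 0.2]
opening: 0.0101
gripper_force: 12.1
```

Emit:
{"name": "move_arm", "arguments": {"plan": [[0,0,0.75,0.01,-0.243,0,5],[0,0,0.75,0.01,-0.243,0,5],[0,0,0.75,0.01,-0.243,0,5],[0,0,0.375,0.003,-0.122,0,5],[0,0,0,0,0,0,5],[0,0,0,0,0,0,5],[0,0,0,0,0,0,5],[0,0,0,0,0,0,5],[0,0,0,0,0,0,5],[0,0,0,0,0,0,5]]}}

```text
t: 8.4
tool_pos: [0.5446, 0.3773, 0.1271]
orientation: [-3.138, 0.152, 0.005]
force: [-8.2, 2.8, -0.0]
opening: 0.01
gripper_force: 12.0
```

Run:
```python
from h import *
s,R=go((.538,.378,.128),-95.9)
d=s["tool_pos"][:2]-np.array([.6225,.3691]); print("R",np.linalg.norm(d),"gate deg",-95.9-(np.degrees(np.arctan2(*d[::-1]))-360 if d[1]>0 else np.degrees(np.arctan2(*d[::-1]))))
```

```text
pos [0.5446 0.3773 0.1271] psi -95.53 F [-8.2  2.8 -0. ] open 0.009961884556003662 t 8.4
shift units [-0.27 -0.   -0.04] turn units [-0.    0.03  0.06]
R 0.07828235466957223 gate deg 90.1066652150156
```

The gate is at 90°. I'll let the bar back up most of the way, then release.

Emit:
{"name": "move_arm", "arguments": {"plan": [[0,0,0,-0.04,0,-0.1,5],[0,0,0,-0.04,0,-0.1,5],[0,0,0,-0.04,0,-0.1,5],[0,0,0,-0.04,0,-0.1,5],[0,0,0,-0.04,0,-0.1,5],[0,0,0,-0.05,0,-0.1,5],[0,0,0,-0.05,0,-0.1,5],[0,0,0,0,0,0,5],[0,0,0,0,0,0,20],[0,0,0,0,0,0,40]]}}

```text
t: 9.4
tool_pos: [0.5389, 0.377, 0.1453]
orientation: [3.137, -0.155, 0.001]
force: [-0.4, -0.0, -0.0]
opening: 0.0215
gripper_force: 0.0
```

Emit:
{"name": "move_arm", "arguments": {"plan": [[0,0,0,0,0,0,40],[0,0,0,0,0,0,40],[0,0,0,0,0,-0.2,40],[0,0,0,0,0,-0.5,40],[0,0,0,0,0,-0.8,40],[0,0,0,0,0,-0.8,40],[0,0,0,0,0,-0.8,40],[0,0,0,0,0,-0.8,40],[0,0,0,0,0,-0.8,40],[0,0,0,0,0,-0.3,40]]}}

```text
t: 10.4
tool_pos: [0.5397, 0.378, 0.2744]
orientation: [-3.135, 0.155, -0.007]
force: [0.2, 0.6, -0.0]
opening: 0.0402
gripper_force: 0.0
```

Run:
```python
from h import *
go((.538,.378,.128),-95.9)
c=read_camera("scene"); cv2.imwrite("pics/s6.png",cv2.resize(c["frame"][70:250,150:510,::-1],None,fx=2.2,fy=2.2,interpolation=cv2.INTER_CUBIC))
w=cloud(c);m=masks(c)["red"]
k=m&(abs(w[...,0]-.54)<.06)&(abs(w[...,1]-.375)<.06)&(w[...,2]>.12)
print(np.percentile(w[k],[2,50,98],axis=0).round(4))
```

```text
pos [0.5397 0.378  0.2744] psi -95.65 F [ 0.2  0.6 -0. ] open 0.04019445158738171 t 10.4
shift units [-0.09  0.02  5.85] turn units [-0.03 -0.04  0.04]
[[0.5318 0.3698 0.1219]
 [0.5445 0.3728 0.1431]
 [0.5518 0.3776 0.1657]]
```

View pics/s6.png

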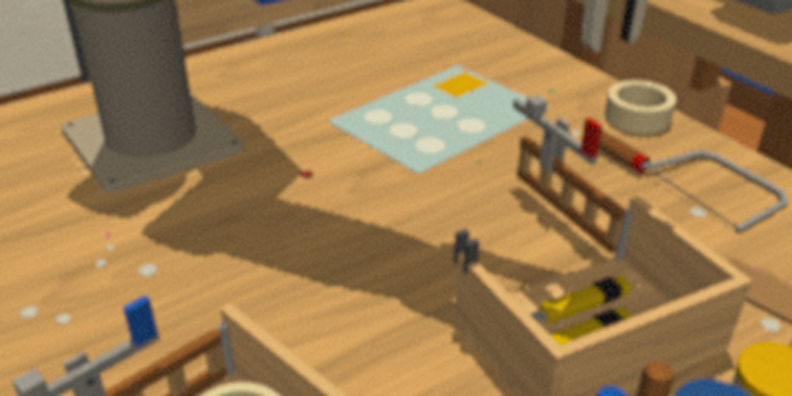

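The gate stands open at about 90° with its bar level: the fin is at px 592,138, with its top at 0.166 m. The gripper is clear above it, and the tape crib's lever and gate are untouched. I'll hand the job in.

```bash
python3 -c "
from plant import close_job; print(close_job())"
```

```text
the job is handed in; nothing more can be done
None
```

The knife crib's gate is open at about 90° with its latch bar level again, the tape crib's gate was left shut, and the job was handed in at about 10.5 s; no verdict came back.

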